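# Roll a sample tube up the infeed gutter of a tube labeller and start it

### The arm

A 6-joint arm with a two-finger parallel gripper is mounted at the origin on a cart in front of the work surface, level with it; the furniture and walls round the work are solid. World frame = base frame: x ahead of the robot, y to its left, z up, the work surface at z = 0. Lengths are in mm, angles in degrees, forces in N, time in s.
With the tool pointing down it reaches from about 350 to 850 mm from the base axis. Payload 8.1 kg.
Tool frame: the origin (TCP) lies midway between the tips of the shut fingers; the grasp point (between the pads) lies 19 mm behind it; z points along the fingers, y is the line along which they close (so a half turn about z gives the same grasp; the last joint's range is limited). The gripper opens to 85 mm and grips with 20 to 120 N. Pads are 22 mm wide; open, the fingers measure 114 mm over their backs; the gripper's body (76 mm by 85 mm) begins 54 mm behind the grasp point. The pads swing forward as they close: fully open they stand 13 mm farther back than shut.
Start: joints at [61.226, 7.471, 85.268, -0, 87.261, -4.893], TCP at [242.881, 548.647, 192.992] pointing down, gripper open.
Joint ranges: [-169.43, 169.43], [-51.17, 129.36], [1.28, 143.12], [-76.62, 256.62], [0, 156.53], [-152.29, 152.29]. Speed limits (degrees/s): [136.94, 136.94, 159.86, 180, 180, 180].

### API

Orientations are given as [roll, pitch, yaw] about the fixed x, y, z axes, in that order (R = Rz(yaw) Ry(pitch) Rx(roll)).
In Python, from bench import sense, snapshot, camera_params, hand_in, masks_of, pinpoint gives the robot as it stands.
- The arm moves only by the tool step_arm, never from a script. Its argument "targets" is a list of rows, each an object with "angular": the turn, a rotation vector about the tool's x, y, z scaled (see below), a list of three; "dp": the shift along the tool's x, y, z scaled (see below), a list of three; "fingers": the closure, from 0 (fully open) to 1 (shut). A call has exactly 8 rows; each row is the pose to reach, as a shift and turn from the pose commanded when the call began, along the tool's axes at that moment, turning the shorter way round; what a row does not reach only later rows make up. The controller multiplies each number of a shift by 0.2 m and each number of a turn by 180 degrees. A row lasts 1/8 s, in which the tool goes at most 62.5 mm and 10.7 degrees, less where a joint would pass 70% of its speed; a pose out of reach is approached as far as the arm can. A call with a number of a shift or a turn outside -1 to 1 is refused whole. A call with a gripper value outside its range is refused whole. The fingers move at their own pace and stop on an object; "newtons" is the grip in N (left out, the last holds). Time passes only in rows, so rows that repeat a pose let the fingers close, or fill a call up. It gives the time, the measured TCP pose, the force, the opening and the grip force at its end, in the units of the state.
- sense(): the state, without advancing time (a new reading comes with each control period).
- snapshot(name): name is "scene" or "top" or "wrist"; returns the picture (384x512x3 uint8, blue, green, red); there is no depth.
- camera_params(name): a dict with "vfov" (degrees; the focal length in pixels is half the picture's height over the tangent of half this angle, whatever the lens; pixels are square), "cx", "cy" (the principal point, pixels), "R" (3x3) and "t" (3): a world point X has camera coordinates R X + t. Camera axes: x right, y down, z forward; pixel columns grow to the right and rows downward; lengths in mm; the calibration is good to about 2 mm. A picture is of the moment at which its call begins: read the wrist's pose just before it. camera_params takes no time and is no camera call; for the wrist camera it gives the pose at the moment of the call.
- hand_in(): hands the job in; it is judged then, once.
Trained networks look in the newest picture that a camera, given by its name, has taken for a name from the list of things; names that differ only in an ending like _2 or _b are one class to them, and where a whole thing is asked for, a point or a joint stands for the part that bears it (a point fixed in the world has none). Each returns a list of dicts, best first, with "conf" (0 to 1); they miss things now and then, are a little off and sometimes report something else, mostly with a low value. They report only what shows in the picture. A call takes as long as a camera call.
- masks_of(camera, label): "pixels" (384x512 bool, what is visible of it) and "at" ([column, row] in pixels, amid what is visible of it).
- pinpoint(camera, label): "at" ([column, row] in pixels: a listed point, or the origin of a listed thing).
The state is a dict: "time": time; "joint_pos": joint angles; "qd": joint speeds; "joint_efforts": joint torques, N m; "tool_pos": TCP position; "tcp_rot": TCP orientation; "ft_force": force on the tool from outside, world axes, zero at the start; "wrist_torque": the same for the moment, N m; "finger_gap": finger opening in mm; "grip_force": force on a finger pad.
Only numpy, scipy, OpenCV 4.12 (cv2) and the standard library are available. Lean on these libraries where they do the work, as an engineer would, in place of code of your own. Each camera call takes 0.05 s, during which the arm holds its last target. There are 200 camera calls.

### The job

Load the tube labeller: with your fingertips, roll the capped tube that lies at the foot of the sloped gutter uphill over the two spring dogs, up to the rubber roller, so that the dogs spring up behind it and it lies still there and cannot roll back when you let go. Only when it is home, push the round start key on top of the machine fully down and let it come up again. Push gently, never pick the tube up off the rails, and leave the tube rack, the bottle and the timer where they are.

Things in the scene. Friction and masses are not known exactly. Their poses are not given: they have to be found in the camera images.
- labeller: bench-top tube labeller, fixed: white console (100 x 136 mm, top 86 mm above the worktop) with a sloped metal gutter rising to its front. Origin: on the worktop under the middle of the gutter; x horizontal, towards the console, y across, z up. Console: x 64 to 164, y -68 to 68 mm; the label reel on it reaches 110 mm above the worktop at x 92 to 160, y -64 to 4 mm.
- gutter: aluminium gutter, 142 x 130 mm, rising 10 degrees to the console. Origin: mid-width, on the plane of the rail tops, 37 mm above the worktop; x uphill along the rails, y across (along the lying tube), z square to the rails, up. Two steel rails, tops at z = 0, at y -41 to -29 and 29 to 41, x -78 to 59 mm; between them only the dogs and a tray at z = -12 mm; end cheeks at y = +-63, up to z = 14 mm.
- foot (a point): middle of the gutter's foot, on the rail plane, at gutter x = -75 mm. Here each rail ends in an upright lip 7 mm high (only on the rails, y 29 to 41 mm either side; open between them, 58 mm wide). The tray ends at gutter x = -81 mm; downhill of it there is nothing above the worktop up to the timer, 45 mm or more away.
- roller (a point): middle of the axis of the black rubber roller across the top of the gutter, the stop: fixed, 24 mm diameter, 84 mm long along y; at gutter x = 65, z = 12 mm. A thin steel peel edge over it (gutter z about 31 mm) reaches downhill to gutter x = 57 mm.
- tube: the capped plastic tube to be loaded, lying across the rails: body 16.6 mm diameter, 119 mm long with its 20.4 mm cap, 14 to 27 g. Origin: at the pointed end, on the axis; z along the axis to the cap, on the gutter's +y side. It starts against the lips at the foot (axis at gutter x = -67 mm) and rolls back there by itself if let go below the dogs.
- tube_mid (a point): middle of the length of the tube, on its axis; on the rails it is 8.3 mm above them. Against the roller it is at gutter x = 45 mm; resting back against the raised dogs, at about gutter x = 42.5 mm: both are home.
- dogs (a joint): angle (rad) of the two dark steel spring dogs on one shaft, each 7 mm wide, at gutter y = -22 and 22 mm (37 mm free between). 0 = raised: they slope up from the shaft (gutter x = -12 mm) to a square end 6 mm above the rails; 0.21 = pressed down below the rails. A light spring (0.13 N at the end) raises them; the tube pushed uphill presses them down.
- dog_tip (a point): middle between the upper ends of the two dogs; raised, at gutter x = 34, z = 6 mm.
- start_key (a joint): travel of the start key in m: 0 = up, 0.005 = fully down; spring, 1.2 N to begin to move, 4 N fully down.
- start_key_top (a point): centre of the top of the round black start key (22 mm diameter) in its grey collar (38 mm) on top of the console, 106 mm above the worktop when up; it goes 5 mm straight down, to 4 mm above the collar.
- rack: tube rack, 66 x 115 x 64 mm, with four upright tubes in it that reach 123 mm above the worktop; it stands downhill of the gutter's foot, 80 mm or more away, to its -y side. Origin: centre of the underside. To be left alone.
- bottle: white bottle with a screw cap, 58 mm diameter, 110 mm high, standing at the console's back. Origin: centre of the underside. To be left alone.
- timer: small bench timer, 60 x 64 x 20 mm, lying downhill of the gutter's foot. Origin: centre of the underside. To be left alone.

How it is judged:
By the outcome, as a careful person would: the job done as asked, in the order asked, and still so for the second after the job is handed in, with the robot touching nothing.
It also fails if it takes over 51 s, if anything falls off the work surface, if the arm or the gripper's body presses on something with over 40 N, if the wrist force passes 120 N, or if a joint passes its speed limit or range.

## Working session

There is one attempt and no reset: what is moved stays moved. The work goes in short steps, Python scripts to look and compute and a tool call to move; the robot and the scene stay as the last step left them, time stands still between calls to the robot, and variables do not carry over. Pictures are saved under pics/ and viewed, at most 10 in all, crops included, and the job is handed in when it is done.

Besides the shell and the picture viewer there is one more tool, called after "Call:" as name(argument=value, ...), one argument or row to a line, values as JSON. step_arm: Moves the arm, as the interface text tells. Its arguments: {"type":"object","properties":{"targets":{"type":"array","items":{"type":"object","properties":{"angular":{"type":"array","items":{"type":"number","minimum":-1,"maximum":1}},"dp":{"type":"array","items":{"type":"number","minimum":-1,"maximum":1}},"fingers":{"type":"number"}}}},"newtons":{"type":"number"}},"required":["targets"]}

```bash
mkdir -p pics; ls; cat > h.py <<'E'
import numpy as np, cv2
from bench import *
def P(cam):
    c=camera_params(cam); f=192/np.tan(np.radians(c['vfov'])/2)
    K=np.array([[f,0,c['cx']],[0,f,c['cy']],[0,0,1]]); return K@np.c_[np.array(c['R']),np.array(c['t'])]
def tri(obs):
    A=[]
    for M,(u,v) in obs: A+= [u*M[2]-M[0], v*M[2]-M[1]]
    A=np.array(A); A/=np.linalg.norm(A[:,:3],axis=1)[:,None]
    X=np.linalg.lstsq(A[:,:3],-A[:,3],rcond=None)[0]; return X,np.abs(A[:,:3]@X+A[:,3]).max()
def onz(M,uv,z):
    A=np.array([uv[0]*M[2]-M[0],uv[1]*M[2]-M[1]]); return np.r_[np.linalg.solve(A[:,:2],-A[:,3]-A[:,2]*z),z]
def proj(M,X): p=M@np.r_[X,1]; return p[:2]/p[2]
E
python3 - <<'E'
from h import *
a=snapshot("scene");b=snapshot("top")
cv2.imwrite("pics/a.png",np.vstack([a[:, :],b])[:, :] if 0 else cv2.resize(np.hstack([a,b]),(800,300)))
Ms={c:P(c) for c in("scene","top")}
for l in ["labeller","gutter","foot","roller","tube","tube_mid","dog_tip","start_key_top","rack","bottle","timer"]:
    o=[]
    for c in Ms:
        r=pinpoint(c,l)
        if r: o.append((Ms[c],r[0]["at"])); print(l,c,np.round(r[0]["at"],1),round(r[0]["conf"],2))
    if len(o)==2:
        X,e=tri(o);print("   ",X.round(1),round(e,1))
print(sense()["tcp_rot"],sense()["time"])
E
```

```text
pics
labeller scene [268.5 248.8] 0.84
labeller top [270.  206.4] 0.71
    [ 523.4 -222.5  -15.7] 1.3
gutter scene [267.2 237.7] 0.9
gutter top [274.1 207.2] 0.82
    [ 517.9 -226.9   37.5] 3.2
foot scene [291.  258.7] 0.86
foot top [294.2 203.2] 0.72
    [ 532.7 -289.6    0.9] 0.1
roller scene [249.5 217.1] 0.79
roller top [249.7 211.7] 0.91
    [ 509.7 -164.1   66.9] 3.6
tube scene [306.8 236. ] 0.73
tube top [293.6 184.3] 0.76
    [ 586.5 -284.8   36.6] 3.1
tube_mid scene [289.7 252. ] 0.86
tube_mid top [297.2 206.8] 0.73
    [ 521.9 -292.2   40.1] 0.6
dog_tip scene [258.1 227.6] 0.47
dog_tip top [259.7 209.1] 0.54
    [ 515.8 -190.5   45.3] 1.9
start_key_top scene [228.6 214.2] 0.45
start_key_top top [238.5 230.6] 0.57
    [ 462.8 -137.5   92.3] 6.6
rack scene [367.7 270.9] 0.87
rack top [341.1 164.4] 0.72
    [ 650.6 -431.6  -20.7] 2.4
bottle scene [208.5 204.8] 0.61
bottle top [198.3 210.2] 0.66
    [507.3 -14.9  -3.4] 1.6
timer scene [327.  303.3] 0.63
timer top [337.8 215.9] 0.7
    [ 501.1 -420.3   -5.8] 4.6
[1.79999116e+02 6.84927562e-04 1.56120795e+02] 1.2
```

View pics/a.png

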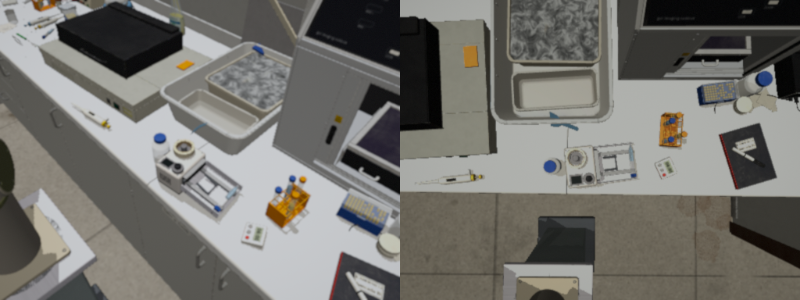

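The picture shows the labeller near column 600, row 165 in the right-hand (top) view. The gutter opens toward world -y, and the rack and timer lie beyond it. I'll move above it with the fingers shut.

Call:
step_arm(
  targets=[
    {"dp": [-0.12, -0.12, -0.03], "angular": [0, 0, 0], "fingers": 1},
    {"dp": [-0.24, -0.25, -0.06], "angular": [0, 0, 0], "fingers": 1},
    {"dp": [-0.36, -0.38, -0.09], "angular": [0, 0, 0], "fingers": 1},
    {"dp": [-0.48, -0.5, -0.12], "angular": [0, 0, 0], "fingers": 1},
    {"dp": [-0.6, -0.63, -0.15], "angular": [0, 0, 0], "fingers": 1},
    {"dp": [-0.72, -0.75, -0.18], "angular": [0, 0, 0], "fingers": 1},
    {"dp": [-0.84, -0.88, -0.18], "angular": [0, 0, 0], "fingers": 1},
    {"dp": [-0.97, -1.0, -0.18], "angular": [0, 0, 0], "fingers": 1},
  ],
)

```text
time: 2.2
tool_pos: [339.6, 286.3, 229.3]
tcp_rot: [180.0, 0.0, 156.1]
ft_force: [0.0, 0.9, -0.6]
finger_gap: -0.3
grip_force: 0.0
```

Call:
step_arm(
  targets=[
    {"dp": [-0.12, -0.12, -0.03], "angular": [0, 0, 0], "fingers": 1},
    {"dp": [-0.24, -0.25, -0.06], "angular": [0, 0, 0], "fingers": 1},
    {"dp": [-0.36, -0.38, -0.09], "angular": [0, 0, 0], "fingers": 1},
    {"dp": [-0.48, -0.5, -0.12], "angular": [0, 0, 0], "fingers": 1},
    {"dp": [-0.6, -0.63, -0.15], "angular": [0, 0, 0], "fingers": 1},
    {"dp": [-0.72, -0.75, -0.18], "angular": [0, 0, 0], "fingers": 1},
    {"dp": [-0.84, -0.88, -0.18], "angular": [0, 0, 0], "fingers": 1},
    {"dp": [-0.97, -1.0, -0.18], "angular": [0, 0, 0], "fingers": 1},
  ],
)

```text
time: 3.2
tool_pos: [436.1, 24.7, 265.4]
tcp_rot: [180.0, 0.1, 156.1]
ft_force: [0.4, 0.2, 0.5]
finger_gap: 0.2
grip_force: 0.0
```

Call:
step_arm(
  targets=[
    {"dp": [-0.12, -0.12, -0.03], "angular": [0, 0, 0.05], "fingers": 1},
    {"dp": [-0.24, -0.25, -0.06], "angular": [0, 0, 0.1], "fingers": 1},
    {"dp": [-0.36, -0.38, -0.09], "angular": [0, 0, 0.15], "fingers": 1},
    {"dp": [-0.48, -0.5, -0.12], "angular": [0, 0, 0.2], "fingers": 1},
    {"dp": [-0.6, -0.63, -0.15], "angular": [0, 0, 0.25], "fingers": 1},
    {"dp": [-0.72, -0.75, -0.18], "angular": [0, 0, 0.29], "fingers": 1},
    {"dp": [-0.84, -0.88, -0.18], "angular": [0, 0, 0.33], "fingers": 1},
    {"dp": [-0.97, -1.0, -0.18], "angular": [0, 0, 0.33], "fingers": 1},
  ],
)

```text
time: 4.2
tool_pos: [532.5, -236.8, 301.3]
tcp_rot: [180.0, 0.0, 96.6]
ft_force: [0.3, 0.6, -0.4]
finger_gap: 0.2
grip_force: 0.0
```

```bash
cat > look.py <<'E'
from h import *
import sys,pickle
n=sys.argv[1]
s=sense();print(s["time"],np.round(s["tool_pos"],1),np.round(s["tcp_rot"],2),np.round(s["joint_pos"],1),s["finger_gap"])
M=P("wrist");c=camera_params("wrist");print("cam at",np.round(-np.array(c["R"]).T@np.array(c["t"]),1))
im=snapshot("wrist")
o={}
for l in sys.argv[2:]:
    r=pinpoint("wrist",l)
    if r: o[l]=r[0]["at"]; print(l,np.round(r[0]["at"],1),round(r[0]["conf"],2)); cv2.circle(im,tuple(int(x) for x in r[0]["at"]),3,(0,0,255),1)
cv2.imwrite(f"pics/{n}.png",im);pickle.dump((M,o),open(n+".pkl","wb"))
E
python3 look.py w1 gutter foot roller tube tube_mid dog_tip start_key_top labeller
```

```text
4.2 [ 532.5 -236.8  301.3] [1.7997e+02 2.0000e-02 9.6600e+01] [-29.    3.7  78.1   0.   98.2 -35.6] 0.1869675186989474
cam at [ 524.  -161.9  482.7]
gutter [242.  134.8] 0.91
foot [243.3 187.9] 0.77
roller [242.   88.4] 0.69
tube [284.6 181.9] 0.66
tube_mid [243.5 182.3] 0.66
dog_tip [243.  115.3] 0.88
start_key_top [196.8  63.3] 0.53
labeller [244.4 136.8] 0.73
```

Call:
step_arm(
  targets=[
    {"dp": [-0.06, 0, 0.06], "fingers": 1},
    {"dp": [-0.13, 0, 0.13], "fingers": 1},
    {"dp": [-0.2, 0, 0.2], "fingers": 1},
    {"dp": [-0.27, 0, 0.26], "fingers": 1},
    {"dp": [-0.34, 0, 0.33], "fingers": 1},
    {"dp": [-0.4, 0, 0.4], "fingers": 1},
    {"dp": [-0.45, 0, 0.45], "fingers": 1},
    {"dp": [-0.45, 0, 0.45], "fingers": 1},
  ],
)

```text
validation failed for argument at $.ta...
```

```bash
python3 look.py w2 gutter foot roller tube tube_mid dog_tip start_key_top labeller timer
python3 - <<'E'
from h import *
import pickle
a,b=[pickle.load(open(f"w{i}.pkl","rb")) for i in(1,2)]
for l in a[1]:
    if l in b[1]:
        X,e=tri([(a[0],a[1][l]),(b[0],b[1][l])]);print(l,X.round(1),round(e,2))
print(onz(a[0],a[1]["start_key_top"],106))
E
```

```text
4.65 [ 532.2 -234.8  301.5] [1.7997e+02 2.0000e-02 9.6780e+01] [-28.9   3.5  78.3   0.   98.2 -35.6] 0.017167827237792664
cam at [ 523.4 -159.8  482.9]
gutter [240.8 136.2] 0.85
foot [243.4 189.5] 0.64
roller [239.2  92.7] 0.95
tube [284.5 184. ] 0.81
tube_mid [243.5 186.2] 0.71
dog_tip [244.  118.2] 0.73
start_key_top [238.7 137.4] 0.66
labeller [243.7 134.5] 0.81
timer [216.3 249.3] 0.85
gutter [ 519.2 -196.2  214.3] 0.61
foot [ 526.5 -271.   116.7] 0.07
roller [ 520.2 -160.9  378.4] 0.62
tube [ 565.8 -242.7  175.4] 0.03
tube_mid [ 524.7 -205.7  325.7] 0.11
dog_tip [ 520.  -177.6  259. ] 0.19
start_key_top [ 522.9 -161.2  474.6] 0.29
labeller [ 526.3 -122.3  776.3] 0.05
[ 461.12005613 -139.37272144  106.        ]
```

View pics/w2.png

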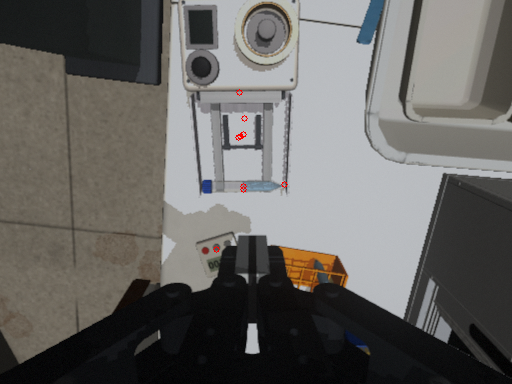

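The wrist view shows the tube at (207–284, 185), the dogs at (228–260, 115–150), the key at (202, 67), and the timer and rack below. Now a second viewpoint, since the move was refused for the missing "angular" field.

Call:
step_arm(
  targets=[
    {"dp": [-0.06, 0, 0.06], "angular": [0, 0, 0], "fingers": 1},
    {"dp": [-0.13, 0, 0.13], "angular": [0, 0, 0], "fingers": 1},
    {"dp": [-0.2, 0, 0.2], "angular": [0, 0, 0], "fingers": 1},
    {"dp": [-0.27, 0, 0.26], "angular": [0, 0, 0], "fingers": 1},
    {"dp": [-0.34, 0, 0.33], "angular": [0, 0, 0], "fingers": 1},
    {"dp": [-0.4, 0, 0.4], "angular": [0, 0, 0], "fingers": 1},
    {"dp": [-0.45, 0, 0.45], "angular": [0, 0, 0], "fingers": 1},
    {"dp": [-0.45, 0, 0.45], "angular": [0, 0, 0], "fingers": 1},
  ],
)

```text
time: 6.15
tool_pos: [542.1, -325.3, 209.5]
tcp_rot: [-179.9, -0.1, 96.7]
ft_force: [1.1, 0.4, -0.9]
finger_gap: -0.1
grip_force: 0.0
```

```bash
python3 look.py w3 gutter foot roller tube tube_mid dog_tip start_key_top labeller timer
python3 - <<'E'
from h import *
import pickle
w,a,b=[pickle.load(open(f"w{i}.pkl","rb")) for i in(1,2,3)]
for l in a[1]:
    if l in b[1]:
        X,e=tri([(w[0],w[1].get(l,a[1][l])),(a[0],a[1][l]),(b[0],b[1][l])][(l=="timer"):]);print(l,X.round(1),round(e,2))
if "start_key_top" in b[1]: 
  print(tri([(a[0],(202,67)),(b[0],b[1]["start_key_top"])]))
E
```

```text
6.15 [ 542.1 -325.3  209.5] [-1.7991e+02 -8.0000e-02  9.6680e+01] [-35.6  12.2  78.3  -0.   89.6 -42.3] -0.06597306897871592
cam at [ 533.9 -250.6  391.1]
gutter [238.7  60.2] 0.78
foot [242.  136.1] 0.92
tube [295.6 126.5] 0.86
tube_mid [240.9 127.1] 0.76
labeller [238.5  67.4] 0.72
timer [212.2 221.3] 0.66
gutter [ 516.  -220.5   29.9] 0.96
foot [ 527.3 -299.1   23.1] 0.27
tube [ 585.2 -280.6   33. ] 0.48
tube_mid [ 526.3 -287.    41.8] 1.88
labeller [ 517.9 -224.7   -1.6] 3.11
timer [ 494.8 -432.   -34.7] 2.63
```

View pics/w3.png

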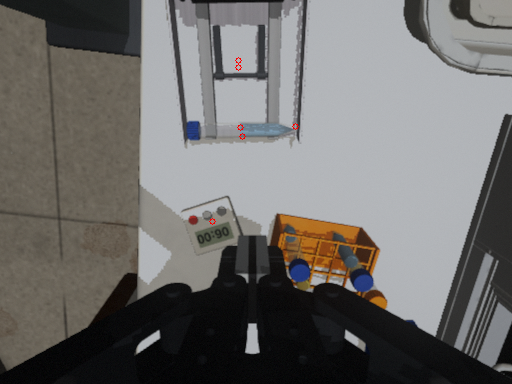

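Tube at (187–296, 128), rails at columns 209 and 274, timer at (212, 225), rack at (320, 255). I'll fit the labeller pose to all the points at once.

```bash
cat > fit.py <<'E'
from h import *
import pickle,sys
from scipy.optimize import least_squares
c,s=np.cos(np.radians(10)),np.sin(np.radians(10))
def g2l(p): x,y,z=p; return np.array([x*c-z*s,y,37+x*s+z*c])
pts={"gutter":g2l((0,0,0)),"foot":g2l((-75,0,0)),"roller":g2l((65,0,12)),"dog_tip":g2l((34,0,6)),"tube_mid":g2l((-67,0,8.3)),"labeller":np.zeros(3)}
def l2w(q,X): t=np.radians(q[2]); C,S=np.cos(t),np.sin(t); return np.array([q[0]+C*X[0]-S*X[1],q[1]+S*X[0]+C*X[1],q[3]+X[2]])
if __name__=="__main__":
    V=[pickle.load(open(f"w{i}.pkl","rb")) for i in(1,2,3)]
    def res(q):
        r=[]
        for M,o in V:
            for l,uv in o.items():
                if l in pts: r+=list(proj(M,l2w(q,pts[l]))-uv)
        return np.array(r)
    f=least_squares(res,[520,-225,97,0],loss="soft_l1",f_scale=1.5)
    print(f.x.round(2),np.abs(res(f.x)).max(),np.median(np.abs(res(f.x))))
    q=f.x; np.save("q.npy",q)
    for l in pts: print(l,l2w(q,pts[l]).round(1))
    # rails in views: edges & key
    M2=V[1][0];K=onz(M2,(202,67),106);print("key",K.round(1))
    t=np.radians(q[2]);d=K[:2]-q[:2];print("key lab",d@[np.cos(t),np.sin(t)],d@[-np.sin(t),np.cos(t)])
    for i in(1,2):
        im=cv2.imread(f"pics/w{i+1}.png");M=V[i][0]
        for y in(-41,-29,29,41):
            cv2.line(im,*[tuple(int(round(v)) for v in proj(M,l2w(q,g2l((x,y,0))))) for x in(-78,59)],(0,255,0),1)
        for y in(-22,22):
            cv2.line(im,*[tuple(int(round(v)) for v in proj(M,l2w(q,g2l(p)))) for p in((-12,y,-3),(34,y,6))],(255,0,255),1)
        for a,b in(((64,-68),(164,-68)),((64,68),(164,68)),((64,-68),(64,68))):
            cv2.line(im,*[tuple(int(round(v)) for v in proj(M,l2w(q,(*p,86)))) for p in(a,b)],(0,255,255),1)
        I=im[0:210,150:320]; globals()[f"I{i}"]=I
    cv2.imwrite("pics/fit.png",cv2.resize(np.hstack([I1,I2]),(800,494),interpolation=cv2.INTER_CUBIC))
E
python3 fit.py
```

```text
[ 517.94 -222.94   97.04    4.1 ] 3.096091006890447 1.385270373421882
gutter [ 517.9 -222.9   41.1]
foot [ 527.  -296.2   28.1]
roller [ 510.3 -161.5   64.2]
dog_tip [ 514.  -190.7   52.9]
tube_mid [ 526.2 -289.9   37.6]
labeller [ 517.9 -222.9    4.1]
key [ 466.4 -140.6  106. ]
key lab 88.03953405832314 41.0854264455083
```

View pics/fit.png

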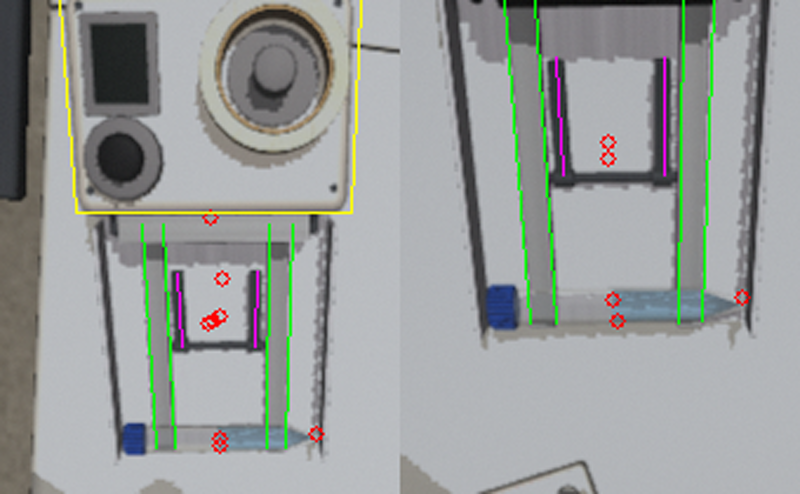

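The fit matches the rails and dogs to about 1–2 mm (tool yaw 96.7°, gutter 97°). Next I'll descend downhill of the tube, stopping above it for a check.

Call:
step_arm(
  targets=[
    {"dp": [0.01, -0.01, 0.1], "angular": [0, 0, 0], "fingers": 1},
    {"dp": [0.02, -0.02, 0.2], "angular": [0, 0, 0], "fingers": 1},
    {"dp": [0.03, -0.03, 0.3], "angular": [0, 0, 0], "fingers": 1},
    {"dp": [0.04, -0.04, 0.4], "angular": [0, 0, 0], "fingers": 1},
    {"dp": [0.04, -0.05, 0.5], "angular": [0, 0, 0], "fingers": 1},
    {"dp": [0.04, -0.057, 0.6], "angular": [0, 0, 0], "fingers": 1},
    {"dp": [0.04, -0.057, 0.7], "angular": [0, 0, 0], "fingers": 1},
    {"dp": [0.04, -0.057, 0.7], "angular": [0, 0, 0], "fingers": 1},
  ],
)

```text
time: 7.65
tool_pos: [529.0, -317.4, 68.3]
tcp_rot: [-179.8, -0.2, 96.7]
ft_force: [-0.3, -0.2, -0.4]
finger_gap: -0.1
grip_force: 0.0
```

```bash
python3 look.py w4 foot tube tube_mid timer
python3 - <<'E'
from fit import *
M,o=pickle.load(open("w4.pkl","rb"));q=[518,-223,97,1.5]
for l in("foot","tube_mid"): print(l,proj(M,l2w(q,pts[l])).round(1))
im=cv2.imread("pics/w4.png")
for y in(-41,-29,29,41):
    cv2.line(im,*[tuple(int(round(v)) for v in proj(M,l2w(q,g2l((x,y,0))))) for x in(-78,-60)],(0,255,0),1)
p=np.array(sense()["tool_pos"]);
for dx in(-14.5,14.5):
  cv2.line(im,*[tuple(int(round(v)) for v in proj(M,p+[dx,11,h])) for h in(0,-45)],(255,0,255),1)
cv2.imwrite("pics/w4b.png",im)
E
```

```text
7.65 [ 529.  -317.4   68.3] [-1.7983e+02 -1.6000e-01  9.6710e+01] [-35.7  15.4  89.6   0.   75.2 -42.4] -0.1120547044863478
cam at [ 521.1 -242.9  250. ]
foot [254.3 166.4] 0.45
tube [339.9 163.8] 0.66
tube_mid [253.2 165.6] 0.77
timer [206.9 293. ] 0.85
foot [252.5 171.5]
tube_mid [252.4 165.5]
```

View pics/w4b.png

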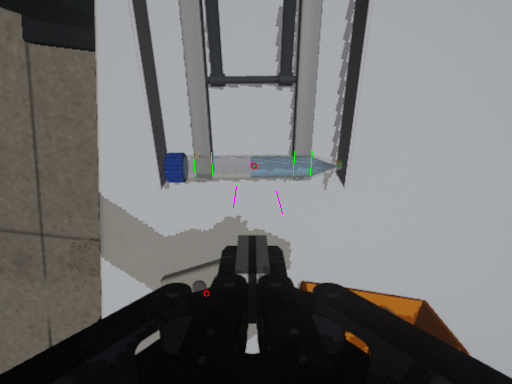

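Tube centre, rails and fingers all line up at column 253. Descend to rail level, then push uphill slowly.

Call:
step_arm(
  targets=[
    {"dp": [0, 0, 0.04], "angular": [0, 0, 0], "fingers": 1},
    {"dp": [0, 0, 0.08], "angular": [0, 0, 0], "fingers": 1},
    {"dp": [0, 0, 0.12], "angular": [0, 0, 0], "fingers": 1},
    {"dp": [0, 0, 0.16], "angular": [0, 0, 0], "fingers": 1},
    {"dp": [0, 0, 0.19], "angular": [0, 0, 0], "fingers": 1},
    {"dp": [0, 0, 0.215], "angular": [0, 0, 0], "fingers": 1},
    {"dp": [0.02, 0, 0.213], "angular": [0, 0, 0], "fingers": 1},
    {"dp": [0.04, 0, 0.21], "angular": [0, 0, 0], "fingers": 1},
  ],
)

```text
time: 8.9
tool_pos: [529.6, -310.2, 29.3]
tcp_rot: [180.0, 0.0, 96.7]
ft_force: [-0.8, -0.1, -0.6]
finger_gap: -0.2
grip_force: 0.0
```

Call:
step_arm(
  targets=[
    {"dp": [0.03, 0, -0.005], "angular": [0, 0, 0], "fingers": 1},
    {"dp": [0.06, 0, -0.01], "angular": [0, 0, 0], "fingers": 1},
    {"dp": [0.09, 0, -0.016], "angular": [0, 0, 0], "fingers": 1},
    {"dp": [0.12, 0, -0.021], "angular": [0, 0, 0], "fingers": 1},
    {"dp": [0.15, 0, -0.026], "angular": [0, 0, 0], "fingers": 1},
    {"dp": [0.18, 0, -0.032], "angular": [0, 0, 0], "fingers": 1},
    {"dp": [0.21, 0, -0.037], "angular": [0, 0, 0], "fingers": 1},
    {"dp": [0.24, 0, -0.042], "angular": [0, 0, 0], "fingers": 1},
  ],
)

```text
time: 9.9
tool_pos: [523.9, -262.4, 37.5]
tcp_rot: [180.0, 0.0, 96.7]
ft_force: [-0.3, 0.2, 0.2]
finger_gap: 0.3
grip_force: 0.0
```

```bash
cat > chk.py <<'E'
from fit import *
n=sys.argv[1];M,o=pickle.load(open(n+".pkl","rb"));q=[518,-223,97,1.5]
t=np.radians(97);u=np.array([np.cos(t),np.sin(t)])
if "tube_mid" in o:
    x=least_squares(lambda a:proj(M,l2w(q,g2l((a[0],a[1],8.3))))-o["tube_mid"],[0,0]).x;print("tube gutter x,y",x.round(1))
p=np.array(sense()["tool_pos"]);d=p[:2]-q[:2];X=d@u;Z=p[2]-1.5-37
print("tcp gutter x,y,z",round(X*c+Z*s,1),round(d@[-u[1],u[0]],1),round(-X*s+Z*c,1))
E
python3 look.py w5 tube tube_mid; python3 chk.py w5
```

```text
9.9 [ 523.9 -262.4   37.5] [180.     0.    96.72] [-31.6  12.5  96.4   0.   71.1 -38.3] 0.31547906290562777
cam at [ 515.3 -187.4  218.9]
tube [346.4 257.5] 0.83
tcp gutter x,y,z -39.5 -1.1 5.9
```

View pics/w5.png

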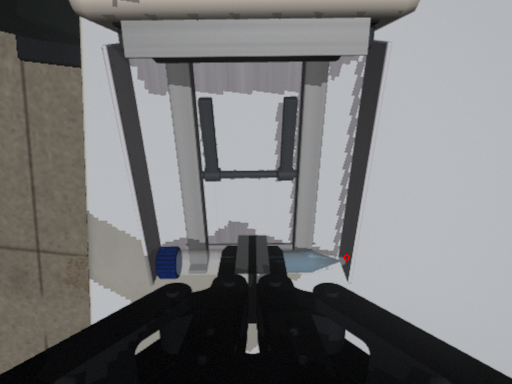

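```bash
python3 - <<'E'
from fit import *
M,o=pickle.load(open("w5.pkl","rb"));q=[518,-223,97,1.5]
p=np.array(sense()["tool_pos"])
print("tcp px",proj(M,p),"front",proj(M,p+[0,11,0]),"60 above",proj(M,p+[0,0,60]))
for x in(-67,-50,-40,-30,-20): print(x,proj(M,l2w(q,g2l((x,-59.5,8.3)))),proj(M,l2w(q,g2l((x,0,8.3)))))
print("shaft",proj(M,l2w(q,g2l((-12,0,-3)))),"cheek end",proj(M,l2w(q,g2l((-81,63,14)))))
print(np.array(camera_params("wrist")["R"]).round(3))
E
python3 - <<'E'
import sys;sys.path.insert(0,".")
from h import *
for c in("scene","top"):
    im=snapshot(c);r=pinpoint(c,"tube_mid");r2=pinpoint(c,"tube");print(c,[(x["at"],x["conf"]) for x in r+r2])
    if c=="scene": cv2.imwrite("pics/s5.png",cv2.resize(im[180:300,190:350],(800,600),interpolation=cv2.INTER_CUBIC))
E
```

```text
tcp px [251.75589256 222.24771078] front [253.9059919  205.24674645] 60 above [251.66198435 276.34767506]
-67 [343.56876072 260.31362457] [250.2962537  260.74391392]
-50 [347.00555811 238.36648721] [250.08838875 238.82478196]
-40 [349.15562446 224.63632039] [249.95835213 225.11256315]
-30 [351.40929762 210.24452805] [249.82205269 210.73993712]
-20 [353.77425134 195.14210613] [249.67902683 195.65801687]
shaft [249.66972023 174.7723738 ] cheek end [152.38747387 284.19422357]
[[ 0.993  0.117 -0.   ]
 [ 0.112 -0.949  0.294]
 [ 0.034 -0.292 -0.956]]
scene [([291.0, 247.3], 0.61), ([304.9, 236.1], 0.78)]
top []
```

View pics/s5.png

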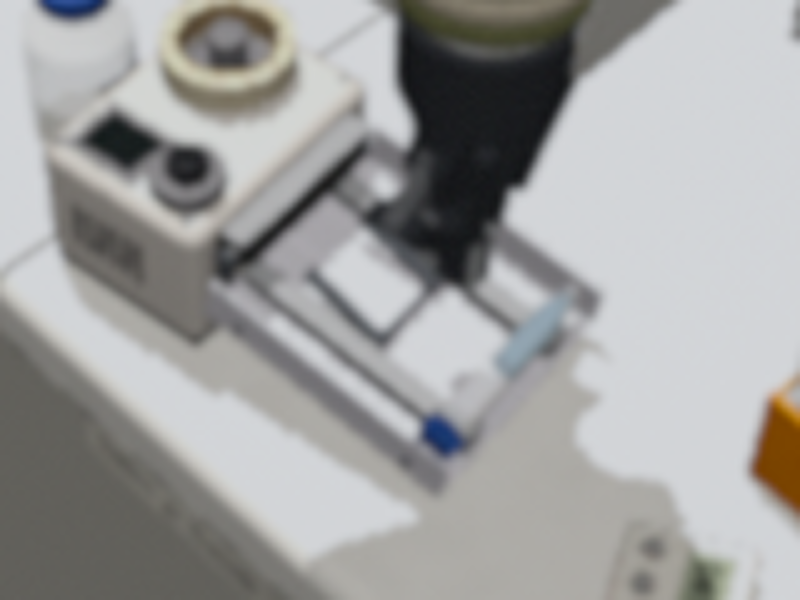

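The tube is still at the foot, so the fingertip passed above it. Let me measure where the tip really is.

```bash
python3 - <<'E'
from fit import *
p=np.array(sense()["tool_pos"]);S=P("scene");M=P("wrist");print(sense()["time"],p)
for h in(-10,0,10,20,30,40): print(h,proj(S,p+[0,0,h]).round(1),"crop",((proj(S,p+[0,0,h])-[190,180])*5).round(),"wrist c/front",proj(M,p+[0,0,h]).round(0),proj(M,p+[-1.2,11,h]).round(0))
print("tube mid scene pred", proj(S,l2w([518,-223,97,1.5],g2l((-67,0,8.3)))))
E
```

```text
10.35 [ 523.83473747 -262.95899194   37.34549077]
-10 [281.  247.6] crop [455. 338.] wrist c/front [252. 216.] [252. 199.]
0 [281.2 245. ] crop [456. 325.] wrist c/front [252. 222.] [252. 205.]
10 [281.5 242.4] crop [457. 312.] wrist c/front [252. 229.] [252. 211.]
20 [281.8 239.7] crop [459. 299.] wrist c/front [252. 236.] [252. 217.]
30 [282. 237.] crop [460. 285.] wrist c/front [252. 244.] [252. 225.]
40 [282.3 234.3] crop [461. 271.] wrist c/front [251. 254.] [252. 233.]
tube mid scene pred [290.30918929 251.69211436]
```

Call:
step_arm(
  targets=[
    {"dp": [0, 0, -0.1], "angular": [0, 0, 0], "fingers": 1},
    {"dp": [-0.07, 0, -0.1], "angular": [0, 0, 0], "fingers": 1},
    {"dp": [-0.14, 0, -0.1], "angular": [0, 0, 0], "fingers": 1},
    {"dp": [-0.21, -0.005, -0.1], "angular": [0, 0, 0], "fingers": 1},
    {"dp": [-0.28, -0.005, -0.1], "angular": [0, 0, 0], "fingers": 1},
    {"dp": [-0.28, -0.005, -0.05], "angular": [0, 0, 0], "fingers": 1},
    {"dp": [-0.28, -0.005, 0.02], "angular": [0, 0, 0], "fingers": 1},
    {"dp": [-0.28, -0.005, 0.07], "angular": [0, 0, 0], "fingers": 1},
  ],
)

```text
time: 11.35
tool_pos: [528.5, -317.4, 21.3]
tcp_rot: [-179.9, -0.1, 96.7]
ft_force: [0.5, -0.0, -0.5]
finger_gap: 0.0
grip_force: 0.0
```

```bash
python3 - <<'E'
from fit import *
im=snapshot("scene");s=sense();p=np.array(s["tool_pos"]);S=P("scene");print(s["time"],p.round(1),np.round(s["ft_force"],1))
w=snapshot("wrist")
for h in(0,10,20,30,40): print(h,((proj(S,p+[0,0,h])-[240,190])*8).round())
cv2.imwrite("pics/s6.png",np.hstack([cv2.resize(im[190:290,240:340],(500,500),interpolation=cv2.INTER_CUBIC),cv2.resize(w[180:300,190:262],(300,500),interpolation=cv2.INTER_CUBIC)]))
E
```

```text
11.4 [ 527.9 -316.9   20. ] [-0.3  0.7 -0.6]
0 [471. 575.]
10 [474. 555.]
20 [477. 535.]
30 [481. 514.]
40 [484. 493.]
```

View pics/s6.png

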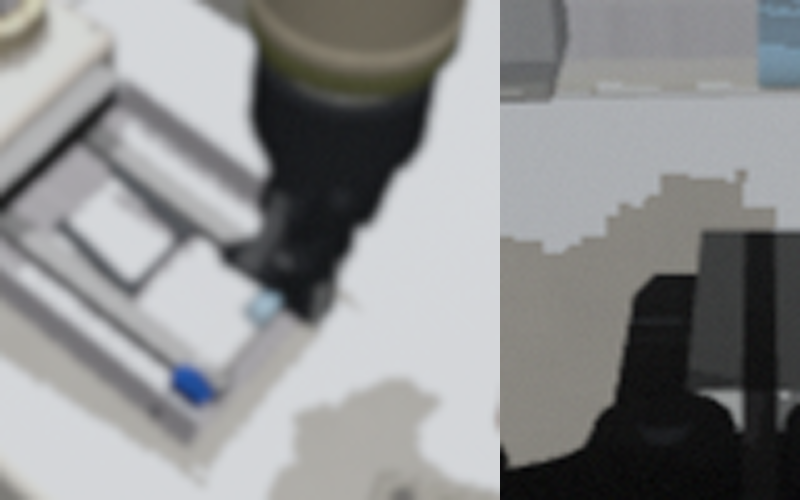

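The picture shows the tip well above the tube, about 30 mm higher than the reported TCP. It sits at crop (310, 318) against an expected (294, 359). I'll lower in small checked steps.

Call:
step_arm(
  targets=[
    {"dp": [0, 0, 0.015], "angular": [0, 0, 0], "fingers": 1},
    {"dp": [0, 0, 0.03], "angular": [0, 0, 0], "fingers": 1},
    {"dp": [0, 0, 0.045], "angular": [0, 0, 0], "fingers": 1},
    {"dp": [0, 0, 0.055], "angular": [0, 0, 0], "fingers": 1},
    {"dp": [0, 0, 0.065], "angular": [0, 0, 0], "fingers": 1},
    {"dp": [0, 0, 0.075], "angular": [0, 0, 0], "fingers": 1},
    {"dp": [0, 0, 0.085], "angular": [0, 0, 0], "fingers": 1},
    {"dp": [0, 0, 0.085], "angular": [0, 0, 0], "fingers": 1},
  ],
)

```text
time: 12.45
tool_pos: [529.3, -318.4, 6.1]
tcp_rot: [-180.0, -0.0, 96.7]
ft_force: [0.1, 0.6, -0.4]
finger_gap: 0.0
grip_force: 0.0
```

```bash
cat > tip.py <<'E'
from fit import *
im=snapshot("scene");s=sense();p=np.array(s["tool_pos"]);S=P("scene");print(s["time"],p.round(1),np.round(s["ft_force"],1),np.round(s["joint_efforts"],1))
for h in(0,20,30,40): print(h,proj(S,p+[0,0,h]).round(1))
g=im.max(axis=2)
u,v=proj(S,p+[0,0,20]).round().astype(int)
print("cols",u-8,"..");
for r in range(v-12,v+12): print(r,' '.join(f"{x:3d}" for x in g[r,u-8:u+10]))
E
python3 tip.py
```

```text
12.5 [ 529.3 -318.4    6.2] [-0.6  0.1 -0.1] [ -0.  -62.2 -44.9  -0.   -0.    0. ]
0 [299.3 265.4]
20 [300.  260.4]
30 [300.4 257.8]
40 [300.9 255.2]
cols 292 ..
248  53  45  41  43  48  49  43  36  34  33  28  27  27  36  67 120 166 193
249  45  41  38  35  35  35  31  31  29  28  28  27  33  45  78 127 165 185
250  44  38  33  30  27  28  27  25  28  27  30  38  48  60  99 150 180 190
251  64  45  35  31  26  24  24  25  28  28  37  56  67  76 117 169 198 205
252 101  77  59  43  32  27  25  25  28  32  47  69  79  83 127 180 208 214
253 130 111  97  77  52  30  26  26  29  35  55  77  84  87 133 187 211 217
254 142 135 129 110  74  40  29  25  30  41  63  82  85  95 144 192 213 218
255 147 148 149 133  99  61  38  30  31  42  67  84  90 114 163 199 214 218
256 154 158 161 151 127  96  68  45  33  44  69  88 107 144 184 208 216 218
257 160 165 166 162 152 136 113  84  59  59  80 108 142 178 203 214 218 218
258 165 166 167 167 167 162 150 130 110 106 119 143 176 201 213 217 218 218
259 167 166 165 169 173 173 169 162 158 162 168 180 199 212 217 218 218 218
260 167 166 167 170 174 17
[... 185 characters left out ...]
 217 217 217 217
263 168 172 174 175 180 189 199 208 215 217 218 218 218 218 218 218 218 218
264 172 174 175 177 184 200 211 216 217 217 218 218 217 218 218 217 218 217
265 174 175 177 183 194 208 216 217 218 218 217 217 217 218 218 217 217 215
266 175 177 182 193 207 214 217 218 218 217 218 218 218 218 218 217 213 205
267 176 183 193 207 214 217 218 218 217 217 217 217 217 217 217 213 203 190
268 180 191 206 214 217 218 217 215 213 213 212 213 213 213 212 204 190 179
269 185 201 213 217 217 217 213 205 199 197 197 196 197 199 201 193 181 175
270 195 208 216 218 218 215 205 191 182 181 181 181 181 183 185 182 177 174
271 206 215 217 218 217 211 196 181 175 174 174 174 174 175 177 176 175 174
```

Call:
step_arm(
  targets=[
    {"dp": [0, 0, 0.015], "angular": [0, 0, 0], "fingers": 1},
    {"dp": [0, 0, 0.03], "angular": [0, 0, 0], "fingers": 1},
    {"dp": [0, 0, 0.04], "angular": [0, 0, 0], "fingers": 1},
    {"dp": [0, 0, 0.05], "angular": [0, 0, 0], "fingers": 1},
    {"dp": [0, 0, 0.06], "angular": [0, 0, 0], "fingers": 1},
    {"dp": [0, 0, 0.07], "angular": [0, 0, 0], "fingers": 1},
    {"dp": [0, 0, 0.08], "angular": [0, 0, 0], "fingers": 1},
    {"dp": [0, 0, 0.08], "angular": [0, 0, 0], "fingers": 1},
  ],
)

```text
time: 13.5
tool_pos: [529.3, -318.4, -9.9]
tcp_rot: [-180.0, -0.0, 96.7]
ft_force: [0.1, 0.5, -0.6]
finger_gap: 0.0
grip_force: 0.0
```

```bash
python3 tip.py | head -40 | cut -c1-80; python3 look.py w6 tube tube_mid; python3 chk.py w6
```

```text
13.55 [ 529.4 -318.4   -9.7] [ 0.4 -0.6  0.1] [ -0.  -62.6 -44.2  -0.   -0.   -0
0 [298.7 269.3]
20 [299.4 264.4]
30 [299.8 261.9]
40 [300.2 259.4]
cols 291 ..
252  61  48  44  50  58  61  55  42  36  35  30  29  26  31  63 125 179 205
253  51  44  39  39  42  46  43  35  30  31  28  29  28  35  67 133 187 211
254  47  42  38  32  30  31  31  27  26  27  29  31  39  47  77 140 191 213
255  62  43  33  29  26  26  25  26  27  26  32  47  55  65  95 152 195 214
256  94  63  46  35  26  25  25  27  28  30  41  60  73  78 110 164 200 214
257 126 105  89  70  49  31  25  25  28  31  47  70  83  85 120 173 204 216
258 150 142 133 112  79  44  28  27  27  33  52  75  85  88 129 181 208 216
259 162 162 156 138 105  66  40  30  25  35  56  77  85  97 144 190 212 217
260 167 167 163 154 133 105  76  49  33  37  59  80  95 121 165 199 214 217
261 167 166 166 166 159 145 123  96  70  58  70  91 119 156 189 209 216 218
262 164 165 169 172 172 168 162 149 134 118 110 123 153 185 206 215 218 218
263 165 168 172 174 175 179 185 190 186 176 164 166 186 205 214 217 217 217
264 168 172 174 174 177 185 
[... 453 characters left out ...]
07 193 180 175 174 174 174 174 174 174 174 173 173
271 193 206 214 217 216 207 190 178 174 174 174 174 174 174 174 173 174 173
272 205 214 217 217 216 208 191 178 173 173 173 174 173 173 173 173 174 174
273 213 217 218 218 215 204 187 176 173 172 173 173 173 172 172 173 173 174
274 215 217 217 217 214 201 184 175 172 173 173 173 172 172 172 172 173 173
275 217 217 217 217 214 203 186 176 173 173 173 173 172 173 172 172 173 173
13.55 [ 529.4 -318.4   -9.7] [-1.7999e+02 -1.0000e-02  9.6720e+01] [-35.8  20.5  92.3  -0.   67.3 -42.5] -0.24410544783702093
cam at [ 520.8 -243.5  171.7]
tube [386.9 198.5] 0.6
tube_mid [256.1 199.3] 0.7
tube gutter x,y [-66.1  -1.9]
tcp gutter x,y,z -103.1 0.2 -30.5
```

Call:
step_arm(
  targets=[
    {"dp": [0.04, 0, -0.007], "angular": [0, 0, 0], "fingers": 1},
    {"dp": [0.08, 0, -0.014], "angular": [0, 0, 0], "fingers": 1},
    {"dp": [0.12, 0, -0.021], "angular": [0, 0, 0], "fingers": 1},
    {"dp": [0.16, 0, -0.028], "angular": [0, 0, 0], "fingers": 1},
    {"dp": [0.2, 0, -0.035], "angular": [0, 0, 0], "fingers": 1},
    {"dp": [0.24, 0, -0.042], "angular": [0, 0, 0], "fingers": 1},
    {"dp": [0.27, 0, -0.048], "angular": [0, 0, 0], "fingers": 1},
    {"dp": [0.3, 0, -0.053], "angular": [0, 0, 0], "fingers": 1},
  ],
)

```text
time: 14.7
tool_pos: [522.4, -258.6, 1.1]
tcp_rot: [180.0, 0.0, 96.7]
ft_force: [-0.1, -0.4, 0.7]
finger_gap: -0.1
grip_force: 0.1
```

```bash
python3 look.py w7 tube tube_mid; python3 chk.py w7
```

```text
14.7 [ 522.4 -258.6    1.1] [1.7999e+02 1.0000e-02 9.6720e+01] [-31.4  14.8  98.   -0.   67.2 -38.1] -0.0880447117723075
cam at [ 513.8 -183.6  182.5]
tube [381.1 217.8] 0.57
tube_mid [254.2 217.6] 0.92
tube gutter x,y [-14.5  -1.4]
tcp gutter x,y,z -41.9 -0.0 -30.7
```

View pics/w7.png

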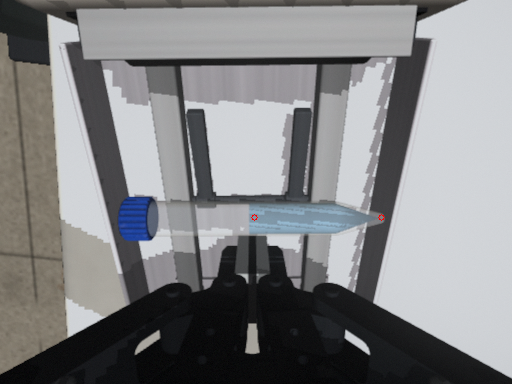

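The tube is in contact and straight, with its centre at (254, 217), now at gutter x ≈ -14.5. I'll keep pushing over the dogs.

Call:
step_arm(
  targets=[
    {"dp": [0.02, 0, -0.004], "angular": [0, 0, 0], "fingers": 1},
    {"dp": [0.045, 0, -0.008], "angular": [0, 0, 0], "fingers": 1},
    {"dp": [0.07, 0, -0.012], "angular": [0, 0, 0], "fingers": 1},
    {"dp": [0.095, 0, -0.017], "angular": [0, 0, 0], "fingers": 1},
    {"dp": [0.12, 0, -0.021], "angular": [0, 0, 0], "fingers": 1},
    {"dp": [0.145, 0, -0.026], "angular": [0, 0, 0], "fingers": 1},
    {"dp": [0.17, 0, -0.03], "angular": [0, 0, 0], "fingers": 1},
    {"dp": [0.2, 0, -0.035], "angular": [0, 0, 0], "fingers": 1},
  ],
)

```text
time: 15.85
tool_pos: [517.7, -218.8, 8.1]
tcp_rot: [180.0, 0.0, 96.7]
ft_force: [0.8, 0.9, -0.0]
finger_gap: -0.1
grip_force: 0.1
```

```bash
python3 look.py w8 tube tube_mid; python3 chk.py w8
```

```text
15.85 [ 517.7 -218.8    8.1] [180.     0.    96.72] [-28.1  11.3 101.3  -0.   67.5 -34.9] -0.1356451518342231
cam at [ 509.1 -143.9  189.5]
tube [382.7 213.7] 0.8
tube_mid [253.8 217.8] 0.92
tube gutter x,y [26.  -1.4]
tcp gutter x,y,z -1.2 -0.3 -30.7
```

Call:
step_arm(
  targets=[
    {"dp": [0.015, 0, -0.003], "angular": [0, 0, 0], "fingers": 1},
    {"dp": [0.03, 0, -0.005], "angular": [0, 0, 0], "fingers": 1},
    {"dp": [0.045, 0, -0.008], "angular": [0, 0, 0], "fingers": 1},
    {"dp": [0.06, 0, -0.011], "angular": [0, 0, 0], "fingers": 1},
    {"dp": [0.07, 0, -0.013], "angular": [0, 0, 0], "fingers": 1},
    {"dp": [0.08, 0, -0.014], "angular": [0, 0, 0], "fingers": 1},
    {"dp": [0.088, 0, -0.016], "angular": [0, 0, 0], "fingers": 1},
    {"dp": [0.088, 0, -0.016], "angular": [0, 0, 0], "fingers": 1},
  ],
)

```text
time: 17.0
tool_pos: [515.7, -201.6, 11.2]
tcp_rot: [180.0, -0.0, 96.7]
ft_force: [-0.2, -0.7, -1.0]
finger_gap: -0.2
grip_force: 0.0
```

```bash
python3 look.py w9 tube tube_mid; python3 chk.py w9; python3 - <<'E'
from fit import *
M,o=pickle.load(open("w9.pkl","rb"));q=[518,-223,97,1.5]
for y in(-22,22): print("dog end up",proj(M,l2w(q,g2l((34,y,6)))),"down",proj(M,l2w(q,g2l((34,y,-3)))),"mid",proj(M,l2w(q,g2l((20,y,3)))))
E
```

```text
17.0 [ 515.7 -201.6   11.2] [180.    -0.    96.73] [-26.7   9.8 102.5   0.   67.6 -33.4] -0.18923087015987158
cam at [ 507.1 -126.7  192.7]
tube [382.6 215.6] 0.86
tube_mid [252.5 215.6] 0.79
tube gutter x,y [44.8 -0.9]
tcp gutter x,y,z 16.3 -0.3 -30.6
dog end up [296.55540686 232.08892262] down [294.34833802 221.95519447] mid [294.22923045 251.66734363]
dog end up [204.92732993 232.51620608] down [207.22289689 222.36596611] mid [207.65436805 252.06246588]
```

Call:
step_arm(
  targets=[
    {"dp": [0.003, 0, -0.001], "angular": [0, 0, 0], "fingers": 1},
    {"dp": [0.006, 0, -0.001], "angular": [0, 0, 0], "fingers": 1},
    {"dp": [0.006, 0, -0.001], "angular": [0, 0, 0], "fingers": 1},
    {"dp": [-0.01, 0, 0.001], "angular": [0, 0, 0], "fingers": 1},
    {"dp": [-0.03, 0, 0.004], "angular": [0, 0, 0], "fingers": 1},
    {"dp": [-0.06, 0, 0.007], "angular": [0, 0, 0], "fingers": 1},
    {"dp": [-0.09, 0, 0.01], "angular": [0, 0, 0], "fingers": 1},
    {"dp": [-0.12, 0, 0.01], "angular": [0, 0, 0], "fingers": 1},
  ],
)

```text
time: 18.15
tool_pos: [518.5, -226.0, 9.1]
tcp_rot: [-180.0, -0.0, 96.7]
ft_force: [0.3, 0.6, -0.9]
finger_gap: 0.1
grip_force: 0.0
```

```bash
python3 look.py w10 tube tube_mid dog_tip; python3 chk.py w10
```

```text
18.15 [ 518.5 -226.     9.1] [-1.7999e+02 -1.0000e-02  9.6710e+01] [-28.7  11.7 100.6   0.   67.7 -35.5] 0.12776569978456032
cam at [ 509.9 -151.1  190.5]
tube [391.7 169.3] 0.74
tube_mid [254.2 167.2] 0.96
tube gutter x,y [43.3 -1.5]
tcp gutter x,y,z -7.7 -0.1 -28.4
```

View pics/w10.png

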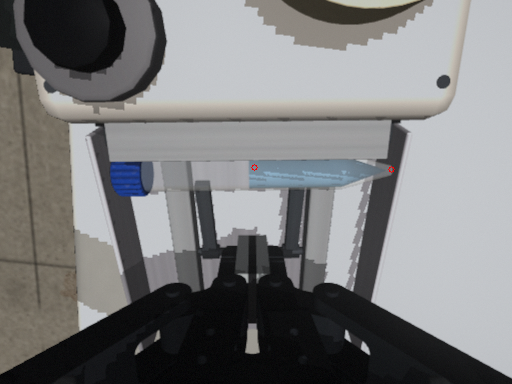

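The tube stays home at row 168, just under the peel edge (gutter x ≈ 43), with the dogs free behind it. Now I'll lift straight up and locate the key.

Call:
step_arm(
  targets=[
    {"dp": [0, 0, -0.04], "angular": [0, 0, 0], "fingers": 1},
    {"dp": [0, 0, -0.1], "angular": [0, 0, 0], "fingers": 1},
    {"dp": [0, 0, -0.18], "angular": [0, 0, 0], "fingers": 1},
    {"dp": [0, 0, -0.26], "angular": [0, 0, 0], "fingers": 1},
    {"dp": [0, 0, -0.34], "angular": [0, 0, 0], "fingers": 1},
    {"dp": [0, 0, -0.42], "angular": [0, 0, 0], "fingers": 1},
    {"dp": [0, 0, -0.5], "angular": [0, 0, 0], "fingers": 1},
    {"dp": [0, 0, -0.55], "angular": [0, 0, 0], "fingers": 1},
  ],
)

```text
time: 19.35
tool_pos: [518.9, -225.8, 120.7]
tcp_rot: [179.9, 0.0, 96.7]
ft_force: [-0.5, 0.6, 0.6]
finger_gap: -0.0
grip_force: 0.0
```

```bash
python3 look.py w11 tube tube_mid dog_tip start_key_top; python3 chk.py w11; python3 - <<'E'
from fit import *
q=[518,-223,97,1.5]
for n,uv in(("w2",(202,67)),("w11",None),("w10",(92,37))):
    M,o=pickle.load(open(n+".pkl","rb")); uv=uv or o.get("start_key_top")
    if uv is not None: print(n,uv,onz(M,uv,107).round(1),"pred",proj(M,[466.4,-140.6,107]))
    if n=="w11":
        r=masks_of("wrist","start_key"); print([(x["at"],round(x["conf"],2),x["pixels"].sum()) for x in r])
        im=cv2.imread("pics/w11.png");g=cv2.medianBlur(im.max(axis=2),3)
        u,v=[int(x) for x in proj(M,[466.4,-140.6,107])];m=(g[max(v-30,0):v+30,u-30:u+30]<45).astype(np.uint8)
        nn,L,st,ce=cv2.connectedComponentsWithStats(m)
        for i in range(1,nn):
            if st[i,4]>60: print("dark",ce[i]+[u-30,max(v-30,0)],st[i],onz(M,ce[i]+[u-30,max(v-30,0)],107))
E
```

```text
19.35 [ 518.9 -225.8  120.7] [1.7994e+02 4.0000e-02 9.6720e+01] [-28.7   4.7  95.9  -0.   79.3 -35.4] -0.025095523203595725
cam at [ 510.1 -150.7  302. ]
tube [327.5 134. ] 0.97
tube_mid [253.3 136.5] 0.85
start_key_top [171.3  62.9] 0.87
tube gutter x,y [41.9 -2.1]
tcp gutter x,y,z 11.6 0.2 79.2
w2 (202, 67) [ 466.5 -140.7  107. ] pred [201.89434572  66.93594933]
w11 [171.3, 62.9] [ 463.4 -140.7  107. ] pred [176.63187839  63.36922512]
[([176.3, 63.4], 0.88, np.int64(1239)), ([356.5, 342.0], 0.45, np.int64(196)), ([243.5, 134.8], 0.29, np.int64(3054)), ([246.1, 348.1], 0.23, np.int64(37))]
dark [175.27768595  62.9553719 ] [  11   10   38   41 1210] [ 465.63226766 -140.4713737   107.        ]
w10 (92, 37) [ 471.  -143.2  107. ] pred [71.92728903 22.27535926]
```

Key at about (466, -140.5). Move above it and come down part way.

Call:
step_arm(
  targets=[
    {"dp": [0.06, -0.03, 0], "angular": [0, 0, 0], "fingers": 1},
    {"dp": [0.15, -0.07, 0], "angular": [0, 0, 0], "fingers": 1},
    {"dp": [0.25, -0.12, 0], "angular": [0, 0, 0], "fingers": 1},
    {"dp": [0.36, -0.17, 0.0], "angular": [0, 0, 0], "fingers": 1},
    {"dp": [0.454, -0.213, 0.04], "angular": [0, 0, 0], "fingers": 1},
    {"dp": [0.454, -0.213, 0.08], "angular": [0, 0, 0], "fingers": 1},
    {"dp": [0.454, -0.213, 0.12], "angular": [0, 0, 0], "fingers": 1},
    {"dp": [0.454, -0.213, 0.15], "angular": [0, 0, 0], "fingers": 1},
  ],
)

```text
time: 20.65
tool_pos: [465.5, -140.7, 88.5]
tcp_rot: [-180.0, -0.0, 96.7]
ft_force: [0.1, 0.3, 0.4]
finger_gap: 0.1
grip_force: 0.0
```

```bash
python3 - <<'E'
from fit import *
im=snapshot("scene");s=sense();p=np.array(s["tool_pos"]);S=P("scene");print(s["time"],p.round(1),np.round(s["ft_force"],1))
for h in(0,20,30,40): print(h,proj(S,p+[0,0,h]).round(1))
print("key",proj(S,[466,-140.5,106]))
r=masks_of("scene","start_key");print([(x["at"],round(x["conf"],2)) for x in r])
g=im.max(axis=2);u,v=proj(S,p+[0,0,30]).round().astype(int)
print("cols",u-10)
for r in range(v-8,v+14): print(r,' '.join(f"{x:3d}" for x in g[r,u-10:u+10]))
E
```

```text
20.7 [ 465.  -140.5   87.7] [-0.8  0.1 -1. ]
0 [227.4 215.6]
20 [227.1 209.9]
30 [227.  206.9]
40 [226.9 204. ]
key [227.45547469 210.15297301]
[([274.5, 243.0], 0.39)]
cols 217
199 189 179 162 130  82  42  26  27  27  44  69  84  83  70  68  75  95 112 119 121
200 206 203 192 163 112  57  30  27  26  43  68  83  82  71  68  80  98 111 118 120
201 206 208 202 177 126  65  32  26  26  41  65  81  81  69  71  88 108 120 124 124
202 196 205 203 182 137  76  36  27  27  41  65  80  80  71  76 100 123 135 138 138
203 173 191 196 185 152 102  60  38  31  40  64  80  79  72  87 118 140 150 153 154
204 138 162 177 179 163 137 108  79  49  44  64  80  83  91 120 149 164 169 169 172
205  93 119 140 155 161 160 152 131 100  76  75  88 104 131 163 183 191 190 191 193
206  51  71  94 119 142 160 167 162 144 123 111 115 141 171 192 203 206 205 205 206
207  32  40  54  78 107 134 153 161 156 149 137 137 162 187 201 208 209 209 209 210
208  29  29  34  49  75 105 125 134 135 137 127 126 149 174 190 201 206 209 210 209
209  28  30  36  54  76  97 103  97  90  90  84  85 106 134 160 180 197 205 209 20
[... 225 characters left out ...]
  37  74 111 137 164 190 206
213 106 123 130 132 129 110  74  39  23  21  21  22  22  33  64  97 121 147 181 203
214 131 141 139 135 131 113  82  47  27  21  22  21  22  34  60  86 103 131 170 195
215 155 164 155 139 133 124 103  71  44  25  25  26  33  50  69  83  92 114 154 178
216 179 185 169 141 132 131 122 100  72  50  45  48  55  68  80  85  85 101 137 160
217 198 198 177 142 124 129 130 118  95  77  72  73  76  81  85  84  79  96 130 152
218 205 203 183 145 115 115 120 115 101  88  85  85  85  85  83  78  79 103 135 152
219 205 204 192 163 123  99  99  97  91  86  86  84  81  77  74  77  94 122 144 153
220 200 203 200 185 156 119  91  80  76  77  77  75  73  72  78  96 122 141 151 152
```

Call:
step_arm(
  targets=[
    {"dp": [0, 0.003, 0.01], "angular": [0, 0, 0], "fingers": 1},
    {"dp": [0, 0.003, 0.02], "angular": [0, 0, 0], "fingers": 1},
    {"dp": [0, 0.003, 0.03], "angular": [0, 0, 0], "fingers": 1},
    {"dp": [0, 0.003, 0.04], "angular": [0, 0, 0], "fingers": 1},
    {"dp": [0, 0.003, 0.05], "angular": [0, 0, 0], "fingers": 1},
    {"dp": [0, 0.003, 0.055], "angular": [0, 0, 0], "fingers": 1},
    {"dp": [0, 0.003, 0.06], "angular": [0, 0, 0], "fingers": 1},
    {"dp": [0, 0.003, 0.06], "angular": [0, 0, 0], "fingers": 1},
  ],
)

```text
time: 21.75
tool_pos: [466.1, -140.3, 77.1]
tcp_rot: [-180.0, -0.0, 96.7]
ft_force: [-0.5, 0.8, -0.3]
finger_gap: 0.2
grip_force: 0.0
```

```bash
cat > f.py <<'E'
from fit import *
F=[];g=None
for i in range(3):
    im=snapshot("scene");s=sense();F.append(s["ft_force"])
p=np.array(s["tool_pos"]);print(s["time"],p.round(1),np.mean(F,axis=0).round(2),np.array(s["joint_efforts"]).round(1))
g=im.max(axis=2)
for r in range(201,222): print(r,' '.join(f"{x:3d}" for x in g[r,219:236]))
E
python3 f.py
```

```text
21.9 [ 466.2 -140.3   77.3] [-0.18 -0.23  0.02] [  0.  -42.3 -47.1  -0.    0.   -0. ]
201  81  53  33  28  28  26  26  34  55  72  76  69  66  73  93 112 122
202 135 103  65  36  28  26  25  39  62  79  81  70  66  77 105 127 136
203 165 141  98  52  29  25  26  38  60  79  82  71  67  90 123 145 152
204 163 148 109  60  32  27  24  37  59  78  81  71  73 108 145 164 170
205 132 127  99  59  32  27  28  38  58  78  81  72  80 125 167 186 191
206  88  92  78  52  35  31  28  39  58  77  80  71  86 137 181 201 206
207  51  59  57  52  48  40  33  36  57  77  81  74  97 149 189 206 210
208  32  41  55  69  71  57  37  39  60  79  83  83 113 162 195 208 211
209  38  54  75  89  86  65  39  42  64  79  83  87 118 163 193 206 209
210  62  85 102 105  89  57  36  38  57  70  72  77 106 147 178 197 206
211  94 113 120 109  81  46  28  29  43  48  48  55  86 125 156 180 199
212 118 127 128 109  75  39  25  24  29  29  28  37  68 103 131 161 189
213 130 133 130 110  75  38  24  23  24  24  22  31  56  85 108 140 178
214 139 135 131 115  82  48  27  22  21  19  22  35  58  79  93 119 156
215 154 139 133 124 102  70  41  27  24  28  34  50  68  82  86 101 132
216 169 142 133 131 119  92  64  47  45  49  56  68  81  86  84  93 123
217 177 142 125 128 121 102  82  72  71  72  76  81  86  84  80  94 128
218 184 146 115 112 112 102  89  86  86  86  85  85  82  78  79 104 135
219 193 164 124 100  95  90  87  86  86  85  81  78  74  77  95 123 145
220 200 186 157 120  91  79  78  78  77  77  73  71  78  97 121 142 151
221 202 199 185 159 128 100  85  79  79  79  80  89 105 125 142 151 153
```

Call:
step_arm(
  targets=[
    {"dp": [0, 0, 0.005], "angular": [0, 0, 0], "fingers": 1},
    {"dp": [0, 0, 0.01], "angular": [0, 0, 0], "fingers": 1},
    {"dp": [0, 0, 0.015], "angular": [0, 0, 0], "fingers": 1},
    {"dp": [0, 0, 0.02], "angular": [0, 0, 0], "fingers": 1},
    {"dp": [0, 0, 0.025], "angular": [0, 0, 0], "fingers": 1},
    {"dp": [0, 0, 0.025], "angular": [0, 0, 0], "fingers": 1},
    {"dp": [0, 0, 0.025], "angular": [0, 0, 0], "fingers": 1},
    {"dp": [0, 0, 0.025], "angular": [0, 0, 0], "fingers": 1},
  ],
)

```text
time: 22.9
tool_pos: [466.2, -140.3, 72.3]
tcp_rot: [180.0, 0.0, 96.7]
ft_force: [-0.3, 0.3, 0.3]
finger_gap: -0.2
grip_force: 0.0
```

```bash
python3 f.py | cut -c1-72
```

```text
23.05 [ 466.2 -140.3   72.2] [ 0.07 -0.16 -0.01] [ -0.  -42.5 -47.   -0.
201  24  24  25  26  24  26  25  27  33  49  60  63  68  72  90 111 122
202  35  28  25  28  26  25  25  29  46  64  72  68  64  70  93 120 134
203  64  47  34  27  26  27  26  34  54  74  80  70  64  73 102 133 149
204  91  73  50  33  29  27  26  34  57  78  81  70  65  87 126 155 168
205  95  86  66  41  30  27  26  35  58  77  80  71  71 112 158 183 190
206  77  79  64  43  32  29  28  36  58  78  81  70  79 129 178 201 206
207  49  56  50  37  31  27  27  37  58  77  82  72  84 137 184 205 211
208  33  38  44  47  41  32  28  35  57  77  82  74  89 140 185 206 211
209  37  53  69  74  63  40  27  34  56  76  82  76  94 141 184 204 210
210  62  84 100  98  78  45  26  34  57  77  81  74  93 135 174 196 207
211  95 114 120 109  78  42  27  36  57  73  72  65  83 118 150 178 198
212 117 128 128 110  73  39  25  34  49  59  56  50  67  96 121 153 186
213 129 133 130 112  74  39  24  27  34  38  36  36  55  78  97 128 168
214 140 136 131 115  82  47  25  20  25  22  24  35  57  77  88 109 145
215 156 139 134 124  99  65  37  27  23  27  33  49  70  83  86  96 127
216 169 142 133 130 111  83  58  46  44  49  57  68  80  86  84  93 123
217 178 142 125 126 116  95  78  72  71  73  76  82  86  84  80  95 128
218 185 146 115 111 110  99  89  86  85  86  86  85  83  78  80 103 135
219 193 164 124  99  95  90  87  86  86  85  82  78  75  78  96 124 144
220 201 186 157 120  92  80  77  78  77  77  73  72  78  98 122 142 152
221 201 199 185 160 127 100  85  79  78  79  81  89 106 126 143 152 152
```

Call:
step_arm(
  targets=[
    {"dp": [0, 0, 0.005], "angular": [0, 0, 0], "fingers": 1},
    {"dp": [0, 0, 0.01], "angular": [0, 0, 0], "fingers": 1},
    {"dp": [0, 0, 0.015], "angular": [0, 0, 0], "fingers": 1},
    {"dp": [0, 0, 0.02], "angular": [0, 0, 0], "fingers": 1},
    {"dp": [0, 0, 0.02], "angular": [0, 0, 0], "fingers": 1},
    {"dp": [0, 0, 0.02], "angular": [0, 0, 0], "fingers": 1},
    {"dp": [0, 0, 0.02], "angular": [0, 0, 0], "fingers": 1},
    {"dp": [0, 0, 0.02], "angular": [0, 0, 0], "fingers": 1},
  ],
)

```text
time: 24.05
tool_pos: [466.2, -140.3, 68.3]
tcp_rot: [180.0, 0.0, 96.7]
ft_force: [-0.9, -0.7, -0.7]
finger_gap: -0.3
grip_force: 0.0
```

```bash
python3 f.py | sed -n '1p;10,22p'| cut -c1-72
```

```text
24.2 [ 466.2 -140.3   68.2] [-0.07 -0.34  0.65] [ -0.  -42.6 -46.8  -0. 
209  36  50  59  55  43  30  28  33  55  76  82  73  81 131 180 203 210
210  62  83  94  86  61  37  27  34  53  76  82  74  76 118 166 194 207
211  94 113 118 102  70  38  25  35  59  78  81  71  69  98 140 175 198
212 118 128 129 109  73  38  25  40  63  76  75  62  60  81 112 151 185
213 131 133 130 111  75  38  26  37  53  64  58  47  53  74  94 127 162
214 140 136 132 115  82  46  24  27  37  41  39  39  57  76  88 108 139
215 156 140 134 122  96  61  35  26  27  30  35  49  69  82  86  97 125
216 169 143 133 130 110  79  57  46  46  49  55  68  80  86  84  94 123
217 178 142 125 125 113  91  77  72  72  73  76  82  86  84  80  95 128
218 185 146 115 109 103  92  87  85  85  86  86  85  82  78  80 104 136
219 193 164 123  97  87  83  85  86  86  84  83  79  75  77  95 123 144
220 201 186 158 120  89  77  75  78  78  77  73  72  79  98 122 142 152
221 202 199 185 160 127 100  85  79  78  78  81  90 106 125 143 152 152
```

Call:
step_arm(
  targets=[
    {"dp": [0, 0, 0.005], "angular": [0, 0, 0], "fingers": 1},
    {"dp": [0, 0, 0.01], "angular": [0, 0, 0], "fingers": 1},
    {"dp": [0, 0, 0.015], "angular": [0, 0, 0], "fingers": 1},
    {"dp": [0, 0, 0.015], "angular": [0, 0, 0], "fingers": 1},
    {"dp": [0, 0, 0.015], "angular": [0, 0, 0], "fingers": 1},
    {"dp": [0, 0, 0.015], "angular": [0, 0, 0], "fingers": 1},
    {"dp": [0, 0, 0.015], "angular": [0, 0, 0], "fingers": 1},
    {"dp": [0, 0, 0.015], "angular": [0, 0, 0], "fingers": 1},
  ],
)

```text
time: 25.2
tool_pos: [466.2, -140.3, 65.2]
tcp_rot: [180.0, 0.0, 96.7]
ft_force: [0.6, 0.3, 2.1]
finger_gap: 0.1
grip_force: 1.2
```

```bash
python3 f.py | sed -n '1p;12,19p'| cut -c1-72
```

```text
25.35 [ 466.2 -140.3   65.2] [ 0.96 -0.32  2.15] [  0.  -41.4 -45.2  -0.
211  95 110 110  94  64  37  28  34  54  76  82  73  67  97 138 175 199
212 118 128 127 108  74  39  25  33  57  75  80  69  62  81 112 151 184
213 130 133 130 112  77  40  25  34  57  72  72  60  58  75  95 127 162
214 140 136 132 115  82  46  26  30  47  59  56  51  59  76  88 109 139
215 156 140 134 123  97  61  35  29  36  42  44  53  69  82  86  97 125
216 170 142 133 129 109  80  57  47  47  50  57  68  81  86  85  93 123
217 178 142 125 125 113  92  77  72  72  74  77  82  86  84  80  95 128
218 184 146 115 109 104  92  87  85  86  86  85  85  83  77  79 104 135
```

The key has been touched (2.15 N, about 1.7 mm of travel). I'll press the rest gently.

Call:
step_arm(
  targets=[
    {"dp": [0, 0, 0.005], "angular": [0, 0, 0], "fingers": 1},
    {"dp": [0, 0, 0.01], "angular": [0, 0, 0], "fingers": 1},
    {"dp": [0, 0, 0.014], "angular": [0, 0, 0], "fingers": 1},
    {"dp": [0, 0, 0.014], "angular": [0, 0, 0], "fingers": 1},
    {"dp": [0, 0, 0.014], "angular": [0, 0, 0], "fingers": 1},
    {"dp": [0, 0, 0.014], "angular": [0, 0, 0], "fingers": 1},
    {"dp": [0, 0, 0.014], "angular": [0, 0, 0], "fingers": 1},
    {"dp": [0, 0, 0.014], "angular": [0, 0, 0], "fingers": 1},
  ],
)

```text
time: 26.35
tool_pos: [466.3, -140.3, 62.7]
tcp_rot: [180.0, 0.0, 96.7]
ft_force: [-1.5, 1.1, 5.8]
finger_gap: 0.1
grip_force: 2.9
```

```bash
python3 f.py | sed -n '1p'
```

```text
26.5 [ 466.3 -140.3   62.7] [-0.82 -0.01  6.29] [ -0.1 -40.1 -44.2  -0.   -0.3  -0. ]
```

Call:
step_arm(
  targets=[
    {"dp": [0, 0, 0.003], "angular": [0, 0, 0], "fingers": 1},
    {"dp": [0, 0, 0.005], "angular": [0, 0, 0], "fingers": 1},
    {"dp": [0, 0, 0.005], "angular": [0, 0, 0], "fingers": 1},
    {"dp": [0, 0, 0.005], "angular": [0, 0, 0], "fingers": 1},
    {"dp": [0, 0, 0.005], "angular": [0, 0, 0], "fingers": 1},
    {"dp": [0, 0, 0.005], "angular": [0, 0, 0], "fingers": 1},
    {"dp": [0, 0, 0.005], "angular": [0, 0, 0], "fingers": 1},
    {"dp": [0, 0, 0.005], "angular": [0, 0, 0], "fingers": 1},
  ],
)

```text
time: 27.5
tool_pos: [466.4, -140.3, 62.5]
tcp_rot: [180.0, 0.0, 96.7]
ft_force: [-4.6, 2.5, 12.8]
finger_gap: 0.2
grip_force: 6.7
```

```bash
python3 f.py | sed -n '1p;12,19p'|cut -c1-110
```

```text
27.65 [ 466.4 -140.3   62.6] [-4.61  1.67 13.52] [ -0.2 -37.3 -42.6   0.   -1.8  -0. ]
211  95 110 111  93  63  38  27  32  52  75  83  73  68  94 138 175 198
212 118 128 127 110  77  44  28  31  52  76  83  73  66  81 111 150 181
213 130 134 131 115  81  45  25  34  54  76  82  72  65  77  95 126 159
214 140 136 133 116  84  47  28  31  51  70  73  65  66  78  89 107 137
215 156 140 135 123  97  62  38  32  45  57  60  62  72  82  86  97 124
216 170 142 133 129 110  80  56  49  50  55  61  70  81  86  85  93 122
217 178 142 125 125 113  91  77  72  72  73  77  81  86  84  80  95 128
218 185 146 115 110 104  92  87  85  86  86  86  85  83  78  79 104 135
```

```bash
python3 - <<'E'
from fit import *
R=[]
for i in range(3):
    w=snapshot("wrist");s=sense();R.append(np.r_[s["ft_force"],s["wrist_torque"]])
R=np.mean(R,axis=0);print(s["time"],R.round(3))
q=[518,-223,97,1.5];M=P("wrist")
print("reel near pts px",[proj(M,l2w(q,(x,4,110))).round() for x in(92,110,126,140)],"key",proj(M,[466,-140.5,101]))
g=cv2.medianBlur(w,3).max(axis=2)
for r in range(150,330,9): print(r,' '.join(f"{x:3d}" for x in g[r,150:400:8]))
E
```

```text
27.8 [-4.994e+00  2.083e+00  1.371e+01  3.280e-01  8.150e-01 -1.000e-03]
reel near pts px [array([333., 255.]), array([335., 219.]), array([338., 184.]), array([341., 151.])] key [250.73480976 252.35537204]
150 134 138 139 173 223 224 144 219 132  38  37  35  35  35  36  38 133 224 224 224 224 224 224  80  81 221 220 187 128 127 126 123
159 135 140 138 180 224 224 162 217 129  37  35  34  33  33  34  36 132 224 224 225 224 225 130  78 221 220 166 128 126  70  46  47
168 137 133 141 191 224 224 141 216 129  36  34  33  31  32  33  35 129 223 224 224 225 224  74  77 220 220 130 126 120  41  42  44
177 139 136 135 198 224 224 168 216 128  36  35  32  32  31  32  34 129 224 224 224 224 223  73 198 220 158 126 125  45  38  40 127
186 134 143 140 202 223 224 203 212 125  43  34  32  31  31  33  35 127 223 224 224 224 166  74 220 220 159 125 116  79  39  48 122
195 132 140 144 210 224 224 224 210 125  95  50  62  61  61  76  78 126 224 224 224 224 177 115 221 221 164 124 124  79  78  41 119
204 133 137 137 214 224 223 224 206 163 160 163 171 169 185 167 183 195 224 224 224 224 167 166 171 2
[... 1046 characters left out ...]
 110 170 171 170 171 171 172 171 171 171
285 112 113  22  20  22 174 179 179  23  23  42  20  20  26  21  24  41  23  95 109 109  32  30  32 163 174 175 174 174 173 173 172
294  18  18  27  39  20  19  19  18  18  18  19  20  17  25  15  18  19  22  23  25  24  28  35  49  30  32 157 196 218 155  69  71
303  17  17  17  18  22  17  16  16  17  17  16  16  18  24  15  15  17  17  18  23  23  32  26  27  27  29  29  30 167 171  69  70
312  16  16  19  21  21  14  14  14  15  16  16  15  17  25  15  16  18  18  18  21  20  21  32  32  26  26  26  28  29  30  49  66
321  22  19  19  26  26  20  13  14  13  14  14  14  19  23  20  17  18  17  18  18  18  41  41  34  31  32  24  25  26  27  28  30
```

The torque fits a contact on the tool axis and the position no longer yields, so the key is fully down. Release and check.

Call:
step_arm(
  targets=[
    {"dp": [0, 0, -0.01], "angular": [0, 0, 0], "fingers": 1},
    {"dp": [0, 0, -0.03], "angular": [0, 0, 0], "fingers": 1},
    {"dp": [0, 0, -0.06], "angular": [0, 0, 0], "fingers": 1},
    {"dp": [0, 0, -0.12], "angular": [0, 0, 0], "fingers": 1},
    {"dp": [0, 0, -0.2], "angular": [0, 0, 0], "fingers": 1},
    {"dp": [0, 0, -0.3], "angular": [0, 0, 0], "fingers": 1},
    {"dp": [0, 0, -0.4], "angular": [0, 0, 0], "fingers": 1},
    {"dp": [0, 0, -0.45], "angular": [0, 0, 0], "fingers": 1},
  ],
)

```text
time: 28.8
tool_pos: [467.0, -140.6, 153.6]
tcp_rot: [179.9, 0.1, 96.7]
ft_force: [-0.2, 0.1, -1.2]
finger_gap: -0.2
grip_force: 0.0
```

Call:
step_arm(
  targets=[
    {"dp": [-0.06, 0, 0], "angular": [0, 0, 0], "fingers": 1},
    {"dp": [-0.15, 0.05, 0], "angular": [0, 0, 0], "fingers": 1},
    {"dp": [-0.25, 0.1, 0], "angular": [0, 0, 0], "fingers": 1},
    {"dp": [-0.35, 0.15, 0], "angular": [0, 0, 0], "fingers": 1},
    {"dp": [-0.45, 0.2, 0], "angular": [0, 0, 0], "fingers": 1},
    {"dp": [-0.45, 0.2, 0], "angular": [0, 0, 0], "fingers": 1},
    {"dp": [-0.45, 0.2, 0], "angular": [0, 0, 0], "fingers": 1},
    {"dp": [-0.45, 0.2, 0], "angular": [0, 0, 0], "fingers": 1},
  ],
)

```text
time: 29.8
tool_pos: [516.0, -224.4, 151.1]
tcp_rot: [-180.0, -0.0, 96.7]
ft_force: [0.2, -0.3, 0.2]
finger_gap: 0.3
grip_force: 0.0
```

```bash
python3 look.py w12 tube tube_mid start_key_top; python3 chk.py w12; python3 - <<'E'
from fit import *
M,o=pickle.load(open("w12.pkl","rb"))
r=masks_of("wrist","tube")[0]; ys,xs=np.nonzero(r["pixels"]); print(r["conf"],xs.min(),xs.max(),ys.min(),ys.max(),np.polyfit(xs,ys,1))
q=[518,-223,97,1.5]
print("expected mid 42.5/45",proj(M,l2w(q,g2l((42.5,0,8.3)))),proj(M,l2w(q,g2l((45,0,8.3)))),"ends",proj(M,l2w(q,g2l((43,-59.5,8.3)))),proj(M,l2w(q,g2l((43,59.5,8.3)))))
E
```

```text
29.8 [ 516.  -224.4  151.1] [-1.7997e+02 -3.0000e-02  9.6740e+01] [-28.7   3.1  94.3   0.   82.6 -35.5] 0.2775470292377555
cam at [ 507.4 -149.6  332.6]
tube [321.  133.2] 0.93
tube_mid [258.6 133.7] 0.61
start_key_top [186.4  68.9] 0.96
tube gutter x,y [42.1 -3.8]
tcp gutter x,y,z 18.2 1.8 111.6
0.76 185 325 124 147 [-1.49974504e-02  1.38849472e+02]
expected mid 42.5/45 [254.10627786 133.25250775] [254.10092819 130.40018685] ends [323.74621185 132.34776973] [184.52511762 133.01978738]
```

```bash
python3 -c "
from bench import *
print(hand_in())"
```

```text
the job is handed in; nothing more can be done
None
```

I handed the job in at about 30 s: the tube lies home against the dogs at gutter x ≈ 42 mm, the start key was then pressed to its stop (about 13 N) and released, and I did not touch the rack, bottle or timer.

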